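# Hold a worn tile specimen in the blow-off station

### The arm

A 7-joint arm with a two-finger parallel gripper is mounted at the origin on the work surface. World frame = base frame: x ahead of the robot, y to its left, z up, the work surface at z = 0. Lengths are in m, angles in rad, forces in N, time in s.
With the tool pointing down it reaches from about 0.425 to 0.95 m from the base axis. Payload 4.7 kg.
Tool frame: the origin (TCP) lies on the centre line of the jaws, within the pads' length; the fingertips stand 19 mm ahead of it and the grasp point (between the pads) is the TCP; y points along the fingers, x is the direction in which the jaws open and shut, and the axes are right-handed (so a half turn about y gives the same grasp; the last joint's range is limited). The gripper opens to 85 mm and grips with 20 to 120 N. Pads are 22 mm wide; open, the fingers measure 114 mm over their backs; the gripper's body (76 mm by 85 mm) begins 54 mm behind the grasp point. The pads swing forward as they close: fully open they stand 13 mm farther back than shut.
Start: joints at [-1.279, 0.469, -0.049, 1.532, 0.024, 1.141, -0.082], TCP at [0.213, 0.641, 0.25] pointing down, gripper open.
Joint ranges: [-2.59, 2.59], [-0.33, 1.99], [-1.39, 1.29], [0.1, 2.45], [-1.04, 4.18], [0.21, 1.99], [-2.66, 2.66]. Speed limits (rad/s): [2.57, 2.57, 3.14, 3.14, 3.14, 3.14, 3.14].

### API

Orientations are given as a rotation vector (axis times angle).
In Python, from cell import ctrl gives the robot as it stands. The module is installed in compiled form; this text tells all that it offers.
- The arm moves only by the tool play_rows, never from a script. Its argument "rows" is a list of rows, each an object with "grip": the closure, from -1 (fully open) to 1 (shut); "slide": the shift along the tool's x, y, z in cm, a list of three; "turn": the turn about the tool's y in degrees. A call has 1 to 8 rows; each row is the pose to reach, as a shift and turn from the pose measured when the call began, along the tool's axes at that moment; what a row does not reach only later rows make up. A row lasts 1/12 s, in which the tool goes at most 41.7 mm and 7.16 degrees, less where a joint would pass 70% of its speed; a pose out of reach is approached as far as the arm can. A call with a gripper value outside its range is refused whole. The fingers move at their own pace and stop on an object; "grip_force" is the grip in N (left out, the last holds). Time passes only in rows, so rows that repeat a pose let the fingers close. It gives the time, the measured TCP pose, the force and the opening at its end, in the units of the state.
- ctrl.get_obs(): the state, without advancing time (a new reading comes with each control period).
- ctrl.get_image(name): name is "side" or "top"; returns (picture, depth): 480x640x3 uint8, red, green, blue; 480x640 float32, m along the optical axis (not along the pixel's ray), 0 where there is no reading.
- ctrl.calibration(name): a dict with "camera_matrix" (3x3 intrinsics, pixels), "R" (3x3) and "t" (3): a world point X has camera coordinates R X + t. Camera axes: x right, y down, z forward; pixel columns grow to the right and rows downward; lengths in m; the calibration is good to about 2 mm. A picture is of the moment at which its call begins. calibration takes no time and is no camera call.
- ctrl.sign_off(): hands the job in, once; it reports no verdict.
Trained networks look in the newest picture that a camera, given by its name, has taken for a name from the list of things; names that differ only in an ending like _2 or _b are one class to them, and where a whole thing is asked for, a point or a joint stands for the part that bears it (a point fixed in the world has none). Each returns a list of dicts, best first, with "conf" (0 to 1); they miss things now and then, are a little off and sometimes report something else, mostly with a low value. They report only what shows in the picture. A call takes as long as a camera call. They do not tell look-alikes from the thing itself.
- ctrl.look_for(camera, name): "location" ([x, y, z] in m, in the coordinates of the camera as it stood for that picture, good to about 4 mm: the middle of the surface that is visible of it).
- ctrl.trace(camera, name): "mask" (480x640 bool, what is visible of it).
The state is a dict: "time": time; "qpos": joint angles; "qvel": joint speeds; "effort": joint torques, N m; "eef_pos": TCP position; "eef_rot": TCP orientation; "wrist_force": force on the tool from outside, world axes, zero at the start; "wrist_torque": the same for the moment, N m; "finger_gap": finger opening in m.
Only numpy, scipy, OpenCV 4.12 (cv2) and the standard library are available. Lean on these libraries where they do the work, as an engineer would, in place of code of your own. Each camera call takes 0.05 s, during which the arm holds its last target. There are 200 camera calls.

### The job

Push the shutter on top of the blow-off station back, away from its front, until its spring catch clicks and keeps it fully open. Then take the tile with the clipped corners out of the wooden rack and lower it gently, upright, through the station's slot until its worn lower half (about 60 mm) is inside, clear of the grille below. Finish holding it there in the gripper, not letting go and not pressing it hard against the station, with the square-cornered tiles, the brush and the grey hand-held meter left where they were.

Things in the scene. Friction and masses are not known exactly. Their poses are not given: they have to be found in the camera images.
- station: Fixed blow-off station: white base, clear chamber, flat grey top 153 mm above the bench; 240 mm deep (x, front to back), 260 mm wide (y). Its front (drawer, gauge) faces the robot, turned up to 0.3 rad. Origin: centre of its underside. A 38 mm tall regulator stands on the top at x 88, y -95 mm. Station and rack stand left and right of the robot's midline, either way round.
- slot (a point): Centre of the specimen slot in the station's top, on its upper face, 35 mm in front of the station's middle; x to the station's back, y along the slot, z up. Opening 22 mm (x) by 72 mm (y); inside, two sloping lips narrow it to a throat 10 by 72 mm, 20 to 32 mm below the top. Nozzles point at the tile 48 mm below the top, the grille is 99 mm below it. The shutter covers the slot until opened.
- shutter (a joint): Opening of the sliding steel shutter on the station's top, in m, along the station's +x (away from its front): 0 closed, 0.042 fully open at its stop. It starts between 0 and 0.012 and slides with about 1 N of friction; from about 0.032 it must be pushed over a spring ball catch (about 7 N in all); past 0.038 the catch snaps it to 0.042 and keeps it there.
- tab (a point): Middle of the front face, the one to push, of the shutter's upright black grip bar: 8 mm thick (x), 44 mm wide (y), 30 mm tall; axes as the slot's. The shutter plate's top is 15 mm below this point and runs 56 mm forward from it; the bar's top is 15 mm above. It is 36 mm behind the slot centre when shut, 78 mm when open. The catch, 20 mm tall, is 46 mm or more to the +y side of the middle line.
- specimen: The tile to take: veined ceramic, dull grey worn disc on its lower half, 8 mm thick (its x), 70 mm wide (y), 120 mm tall (z, up), all four corners clipped at 45 degrees by 15 mm (top and bottom edges 40 mm long); 0.12 to 0.2 kg. Origin: centre of its foot (bottom edge). It stands upright in one of the rack's slots, foot 10 mm and top 130 mm above the bench.
- square_a: A tile of the same size and look but with square corners, in another slot of the rack; leave it. Origin: centre of its foot.
- square_b: Another such square-cornered tile in the remaining slot; leave it. Origin: centre of its foot.
- rack: Fixed wooden rack block, 200 mm (x) by 110 mm (y) by 42 mm tall, with three slots 64 mm apart along its x (at -64, 0 and +64 mm), each 10 mm by 72 mm and 32 mm deep, a tile in each, axes parallel to the rack's. Origin: centre of its underside. Any slot may hold the clipped tile.
- gloss_meter: Grey hand-held meter lying loose beyond station and rack, 140 by 48 by 66 mm; leave it. Origin: centre of its underside.
- brush: Loose dusting brush, 200 mm long, lying between station and rack; leave it.
Things that resemble listed ones, but are neither listed nor needed, are in the scene too. Leave any orange or pink look-alike of the specimen alone.

How it is judged:
On the way, in this order (a step that is already met when the one before it is completed fails the run):
1. the shutter is pushed fully open, past its spring catch (value of joint shutter above 0.0395 m), for 0.2 s.
2. the foot of the clipped tile has passed through the slot's throat (x of specimen in the frame of slot between -0.005 and 0.005 m and y of specimen in the frame of slot between -0.006 and 0.006 m and z of specimen in the frame of slot below -0.032 m), for 0.1 s.
At the end, for the whole second after the job is handed in: The clipped tile is at rest in the fingers, upright within 0.12 rad, in the slot: foot 42 to 78 mm below the station top, within 5 mm (across) and 6 mm (along) of the slot centre, pressing on the station with under 20 N; the shutter is clicked open (over 39.5 mm) (x of specimen in the frame of slot between -0.005 and 0.005 m and y of specimen in the frame of slot between -0.006 and 0.006 m and z of specimen in the frame of slot between -0.078 and -0.042 m and angle between specimen's own z axis and vertical below 0.12 rad and contact force between the fingers and specimen above 1 N and contact force between specimen and station below 20 N and linear speed of specimen below 0.02 m/s and value of joint shutter above 0.0395 m); the arm keeps its last pose, push and grip.
It fails at once if a square-cornered tile is moved more than 15 mm (distance of any of square_a, square_b from where it was at the start of the episode above 0.015 m).
It fails at once if the hand-held meter or the brush is moved more than 30 mm (distance of any of gloss_meter, brush from where it was at the start of the episode above 0.03 m).
It fails at once if the tile's foot comes down onto the grille (x of specimen in the frame of slot between -0.005 and 0.005 m and y of specimen in the frame of slot between -0.006 and 0.006 m and z of specimen in the frame of slot below -0.095 m).
It fails at once if the tile is forced against the station with more than 40 N (contact force between specimen and station above 40 N).
It also fails if it takes over 64 s, if anything falls off the work surface, if the arm or the gripper's body presses on something with over 40 N, if the wrist force passes 120 N, or if a joint passes its speed limit or range.

## Working session

There is one attempt and no reset: what is moved stays moved. The work goes in short steps, Python scripts to look and compute and a tool call to move; the robot and the scene stay as the last step left them, time stands still between calls to the robot, and variables do not carry over. Pictures are saved under pics/ and viewed, about 8 in all and at most 12, crops included, and the job is handed in when it is done.

Besides the shell and the picture viewer there is one more tool, called after "Call:" as name([rows], argument=value, ...), one row to a line, values as JSON. play_rows: Moves the arm, as the interface text tells. Its arguments: {"type":"object","properties":{"rows":{"type":"array"},"grip_force":{"type":"number"}},"required":["rows"]}

```bash
mkdir -p pics
cat > h.py <<'E'
import numpy as np, cv2
from cell import ctrl
from scipy.spatial.transform import Rotation as Rn
def shot(n,f=None):
    p,d=ctrl.get_image(n)
    if f: cv2.imwrite('pics/'+f,cv2.cvtColor(p,cv2.COLOR_RGB2BGR))
    return p,d
def cloud(n,d):
    c=ctrl.calibration(n);K=c['camera_matrix'];v,u=np.mgrid[:480,:640]
    P=np.stack([(u-K[0,2])/K[0,0]*d,(v-K[1,2])/K[1,1]*d,d],-1)
    return (P-c['t'])@c['R']   # R^T (P-t)
def w(n,l):
    c=ctrl.calibration(n); return (np.array(l)-c['t'])@c['R']
def pix(n,X):
    c=ctrl.calibration(n);q=c['camera_matrix']@(c['R']@np.array(X)+c['t']);return (q[:2]/q[2]).round()
E
python3 - <<'E'
from h import *
np.set_printoptions(precision=4,suppress=True)
o=ctrl.get_obs();print(o['time'],o['eef_pos'],Rn.from_rotvec(o['eef_rot']).as_matrix(),o['finger_gap'])
for n in('top','side'):
    p,d=shot(n,n+'0.png');np.savez('/tmp/%s0.npz'%n,p=p,d=d)
    for t in('station','shutter','specimen','rack','square_a','brush','gloss_meter'):
        print(n,t,[(round(r['conf'],2),w(n,r['location']).round(3),pix(n,w(n,r['location']))) for r in ctrl.look_for(n,t)])
print(ctrl.get_obs()['time'])
E
```

```text
0.0 [0.2126 0.6401 0.2492] [[ 0.3153 -0.0006 -0.949 ]
 [ 0.949  -0.0019  0.3153]
 [-0.0019 -1.     -0.    ]] 0.08544576672387362
top station [(0.8, array([ 0.507, -0.203,  0.154]), array([476., 281.]))]
top shutter [(0.71, array([ 0.505, -0.21 ,  0.155]), array([481., 282.]))]
top specimen [(0.65, array([0.342, 0.265, 0.096]), array([205., 378.])), (0.57, array([0.472, 0.386, 0.079]), array([142., 305.])), (0.49, array([0.463, 0.245, 0.122]), array([215., 309.]))]
top rack [(0.73, array([0.511, 0.237, 0.044]), array([228., 284.]))]
top square_a [(0.53, array([0.524, 0.239, 0.13 ]), array([218., 274.]))]
top brush []
top gloss_meter [(0.86, array([0.784, 0.009, 0.064]), array([345., 142.]))]
side station [(0.84, array([ 0.552, -0.248,  0.15 ]), array([187., 361.]))]
side shutter [(0.56, array([ 0.502, -0.223,  0.158]), array([172., 329.])), (0.46, array([0.464, 0.249, 0.091]), array([317., 179.]))]
side specimen [(0.73, array([0.48 , 0.384, 0.076]), array([351., 155.])), (0.65, array([0.346, 0.261, 0.069]), array([276., 168.])), (0.63, array([0.461, 0.249, 0.086]), array([315., 181.]))]
side rack [(0.73, array([0.546, 0.204, 0.043]), array([339., 220.]))]
side square_a [(0.87, array([0.527, 0.238, 0.092]), array([339., 191.])), (0.83, array([0.589, 0.227, 0.088]), array([363., 204.])), (0.58, array([ 0.798, -0.011,  0.064]), array([412., 341.]))]
side brush [(0.92, array([0.443, 0.007, 0.02 ]), array([247., 269.]))]
side gloss_meter [(0.59, array([ 0.797, -0.013,  0.064]), array([411., 341.]))]
0.8
```

View pics/top0.png

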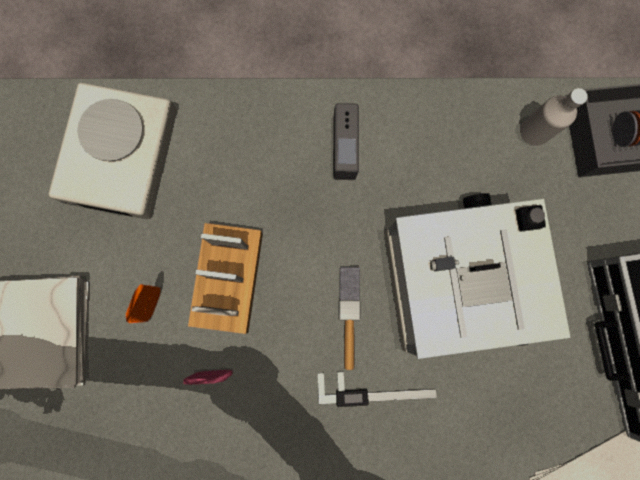

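View pics/side0.png

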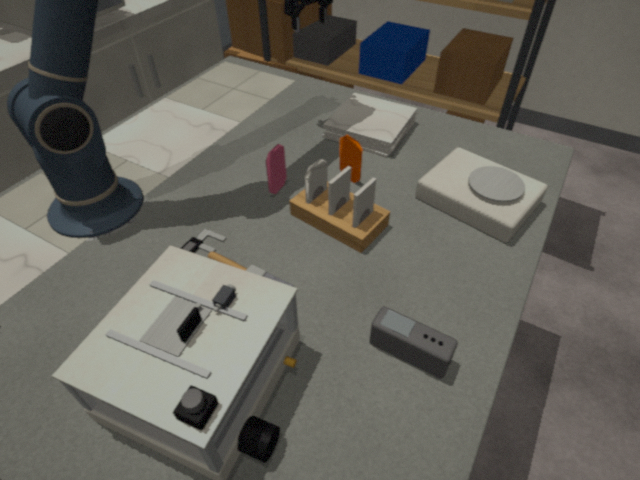

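Run:
```python
import cv2
a=cv2.imread('pics/side0.png')[130:250,250:410]
cv2.imwrite('pics/crop.png',cv2.resize(a,None,fx=5,fy=5,interpolation=cv2.INTER_CUBIC))
```

```text
(no output)
```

View pics/crop.png

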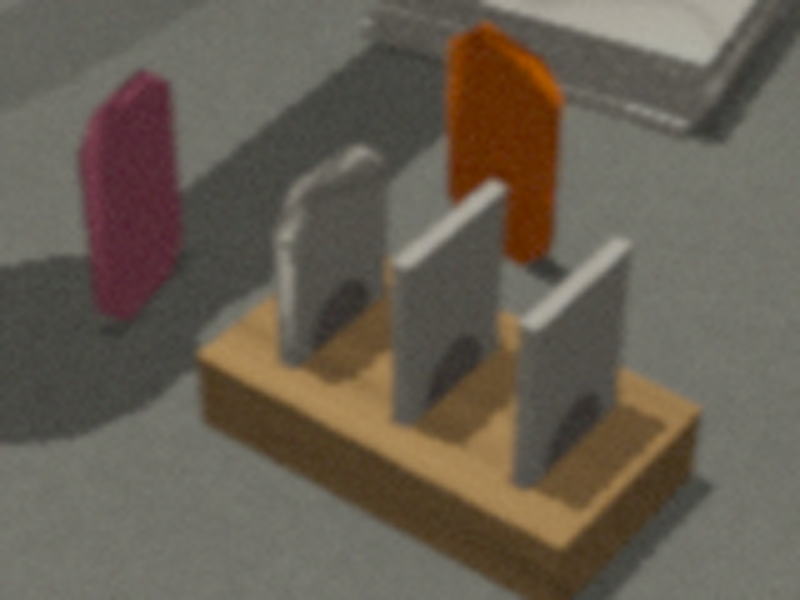

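The side view and crop show these candidates:
- Pink look-alike at side pixel (276,168).
- Orange look-alike at (351,155).
- Grey clipped tile in the rack's front slot at (315,181), top view (215,309).
- Square-cornered tiles at (339,191) and (363,204).

I choose the grey clipped one, at about (0.462, 0.247). The station is on the right, and its shutter bar is at side (190,323), top (485,266).

```bash
cat > m.py <<'E'
from h import *
np.set_printoptions(precision=4,suppress=True)
def rect(P):
    c,s,a=cv2.minAreaRect((P[:,:2]*1000).astype(np.float32)); return np.array(c).round(1),np.array(s).round(1),round(a,2)
E
python3 - <<'E'
from m import *
C={}
for n in('top','side'):
    z=np.load('/tmp/%s0.npz'%n);C[n]=cloud(n,z['d'])[z['d']>0]
def sel(n,x0,x1,y0,y1,z0,z1):
    P=C[n];m=(P[:,0]>x0)&(P[:,0]<x1)&(P[:,1]>y0)&(P[:,1]<y1)&(P[:,2]>z0)&(P[:,2]<z1);return P[m]
for n in C:
    P=sel(n,.3,.75,-.45,0,.145,.16);print(n,'st',len(P),np.median(P[:,2]),rect(P))
    P=sel(n,.35,.7,.1,.35,.036,.05);print(n,'rack',len(P),np.median(P[:,2]),rect(P))
    for x in(.462,.525,.589):
        P=sel(n,x-.03,x+.03,.18,.30,.06,.14);print(n,'tile',len(P),P.mean(0),P[:,2].max(),rect(P))
        P=P[P[:,2]>.118];print(n,'  top',len(P),P.mean(0),rect(P))
    P=sel(n,.45,.62,-.26,-.15,.168,.2);print(n,'tab',len(P),P.mean(0),P.min(0),P.max(0),rect(P))
    P=sel(n,.3,.75,-.45,0,.163,.2);print(n,'all high',len(P),rect(P))
E
```

```text
top st 20180 0.15362771850021267 (array([ 513.8, -213.7]), array([240.2, 262.1]), 7.14)
top rack 5050 0.04213856775763211 (array([523.9, 243.8]), array([111.6, 200.3]), 82.11)
top tile 248 [0.4603 0.2469 0.1184] 0.13477306634285868 (array([460.5, 251.8]), array([70. ,  8.4]), 81.95)
top   top 177 [0.4601 0.2495 0.1279] (array([460. , 249.7]), array([65.8,  8.1]), 81.97)
top tile 273 [0.5223 0.2397 0.1185] 0.13445807999393267 (array([523.5, 242.9]), array([69.6,  8.5]), 81.8)
top   top 201 [0.5233 0.2423 0.1295] (array([523.6, 242.9]), array([69.3,  8.2]), 81.96)
top tile 372 [0.585  0.2329 0.1125] 0.13527078190138084 (array([586.8, 235.1]), array([70.4,  8.8]), 81.63)
top   top 214 [0.5865 0.2343 0.1292] (array([587.1, 235.1]), array([70.4,  8.2]), 81.88)
top tab 239 [ 0.5304 -0.1896  0.1805] [ 0.5092 -0.2334  0.1684] [ 0.5459 -0.1501  0.1896] (array([ 523.8, -189.8]), array([83.8, 33.8]), 80.6)
top all high 1097 (array([ 565.2, -225.9]), array([ 74.3, 215.7]), 24.91)
side st 24627 0.15267967959321466 (array([ 512.2, -211.9]), array([242.7, 261.7]), 7.07)
side rack 2059 0.04132632530
[... 174 characters left out ...]
   top 126 [0.4605 0.2476 0.1252] (array([458.7, 252. ]), array([63.6, 11.4]), 81.75)
side tile 625 [0.5249 0.2392 0.0997] 0.1315396937300555 (array([523.8, 243.8]), array([72.4, 12. ]), 83.05)
side   top 171 [0.524  0.2412 0.1263] (array([523. , 244.1]), array([72.1, 10.4]), 83.05)
side tile 605 [0.5882 0.2304 0.1   ] 0.13223601031304014 (array([586.6, 234.8]), array([74. ,  9.8]), 81.27)
side   top 174 [0.5874 0.2324 0.1264] (array([586.5, 235.5]), array([72.4,  9.2]), 81.62)
side tab 455 [ 0.5314 -0.1992  0.1784] [ 0.5209 -0.2327  0.1681] [ 0.5469 -0.1502  0.1876] (array([ 532., -191.]), array([83.7, 21.6]), 82.77)
side all high 1973 (array([ 563.3, -228.7]), array([ 66.2, 215. ]), 30.53)
```

```bash
cat >> m.py <<'E'
YS=np.deg2rad(7.1); SX=np.array([np.cos(YS),np.sin(YS)]);SY=np.array([-SX[1],SX[0]])
SC=np.array([.513,-.2128]); SLOT=SC-.035*SX
def st(P): q=P[...,:2]-SLOT; return np.stack([q@SX,q@SY,P[...,2]],-1)
def go(x,y,z,yaw=None):
    o=ctrl.get_obs();R=Rn.from_rotvec(o['eef_rot']).as_matrix()
    s=R.T@(np.array([x,y,z])-o['eef_pos'])*100
    cy=np.rad2deg(np.arctan2(R[1,0],R[0,0]));t=0 if yaw is None else (cy-yaw+90)%180-90
    print('t',round(o['time'],2),'pos',o['eef_pos'].round(4),'yaw',round(cy,2),'slide',s.round(2),'turn',round(t,1),'gap',round(o['finger_gap'],4),'F',o['wrist_force'].round(1))
E
python3 - <<'E'
from m import *
for n in('top','side'):
    z=np.load('/tmp/%s0.npz'%n);P=cloud(n,z['d'])[z['d']>0];Q=st(P)
    m=(Q[:,2]>.174)&(Q[:,2]<.2)&(abs(Q[:,1])<.035)&(abs(Q[:,0]-.04)<.04);T=Q[m]
    print(n,len(T),T.mean(0),np.percentile(T,[2,98],axis=0),rect(T))
print(SLOT)
go(.5,.35,.26,36)
E
```

```text
top 143 [0.05   0.0014 0.1857] [[ 0.0462 -0.0211  0.1749]
 [ 0.0539  0.0216  0.1892]] (array([50.1, -0.3]), array([ 8. , 44.6]), 0.07)
side 276 [ 0.0513 -0.0017  0.1828] [[ 0.0461 -0.0213  0.1744]
 [ 0.0541  0.0207  0.1873]] (array([50.1,  0.1]), array([ 9.1, 43.4]), 0.63)
[ 0.4783 -0.2171]
t 0.8 pos [0.2128 0.6406 0.2503] yaw 71.62 slide [-18.52  -0.97 -36.42] turn 35.6 gap 0.0857 F [-0.1  0.2  0.2]
```

Call:
play_rows([
  {"grip":1,"slide":[-2.3,-0.1,-4.5],"turn":5},
  {"grip":1,"slide":[-4.6,-0.2,-9],"turn":10},
  {"grip":1,"slide":[-7,-0.4,-13.6],"turn":15},
  {"grip":1,"slide":[-9.3,-0.5,-18.2],"turn":20},
  {"grip":1,"slide":[-11.6,-0.6,-22.8],"turn":25},
  {"grip":1,"slide":[-14,-0.7,-27.3],"turn":30},
  {"grip":1,"slide":[-16.2,-0.8,-31.9],"turn":34},
  {"grip":1,"slide":[-18.5,-1,-36.4],"turn":35.6},
])

```text
time: 1.47
eef_pos: [0.448, 0.4019, 0.2586]
eef_rot: [-1.514, -0.491, 0.49]
wrist_force: [0.4, 0.2, -0.3]
finger_gap: 0.0002
```

```bash
python3 -c "
from m import *
go(.52,.06,.26,7.1)"
```

```text
t 1.47 pos [0.448  0.4019 0.2586] yaw 35.87 slide [-14.2   -0.16 -31.92] turn 28.8 gap 0.0002 F [ 0.4  0.2 -0.3]
```

Call:
play_rows([
  {"grip":1,"slide":[-1.6,0,-3.6],"turn":4},
  {"grip":1,"slide":[-3.3,0,-7.4],"turn":8},
  {"grip":1,"slide":[-5,0,-11.2],"turn":12},
  {"grip":1,"slide":[-6.7,0,-15],"turn":16},
  {"grip":1,"slide":[-8.4,-0.1,-18.8],"turn":20},
  {"grip":1,"slide":[-10.1,-0.1,-22.6],"turn":24},
  {"grip":1,"slide":[-12,-0.1,-27],"turn":27},
  {"grip":1,"slide":[-14.2,-0.1,-31.9],"turn":28.8},
])

```text
time: 2.13
eef_pos: [0.5163, 0.0762, 0.2599]
eef_rot: [-1.568, -0.096, 0.094]
wrist_force: [1.8, 0.3, 0.2]
finger_gap: -0.0001
```

```bash
python3 -c "
from m import *
t=SLOT+.016*SX
go(*t,.23,7.1)"
```

```text
t 2.13 pos [0.5163 0.0762 0.2599] yaw 6.96 slide [ -5.73   2.95 -28.66] turn -0.1 gap -0.0001 F [1.8 0.3 0.2]
```

Call:
play_rows([
  {"grip":1,"slide":[-0.8,0,-4],"turn":0},
  {"grip":1,"slide":[-1.6,0,-8],"turn":0},
  {"grip":1,"slide":[-2.4,0.5,-12],"turn":0},
  {"grip":1,"slide":[-3.2,1,-16],"turn":0},
  {"grip":1,"slide":[-4,1.5,-20],"turn":0},
  {"grip":1,"slide":[-4.8,2,-24],"turn":0},
  {"grip":1,"slide":[-5.7,2.9,-28],"turn":0},
  {"grip":1,"slide":[-5.7,2.9,-28.7],"turn":0},
])

```text
time: 2.8
eef_pos: [0.4914, -0.2233, 0.23]
eef_rot: [-1.572, -0.087, 0.087]
wrist_force: [0.4, 0.3, 0.4]
finger_gap: -0.0001
```

```bash
python3 -c "
from m import *
t=SLOT+.016*SX
go(*t,.184,7.1)
p,d=shot('side','s1.png');a=cv2.imread('pics/s1.png')[220:420,60:330];cv2.imwrite('pics/s1c.png',cv2.resize(a,None,fx=2.5,fy=2.5))
"
```

```text
t 2.8 pos [ 0.4914 -0.2233  0.23  ] yaw 6.34 slide [0.36 4.6  0.79] turn -0.8 gap -0.0001 F [0.4 0.3 0.4]
```

View pics/s1c.png

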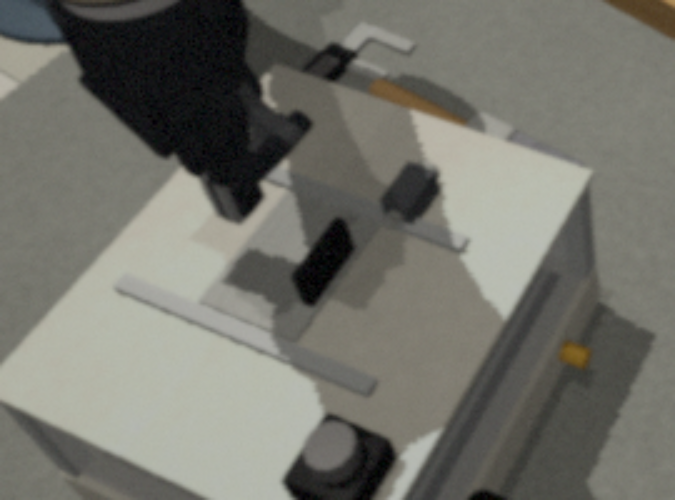

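The crop shows the closed fingers at (240,195), above the plate and in front of the black bar at (325,260). The path is clear, so I'll lower.

Call:
play_rows([
  {"grip":1,"slide":[0.2,1.5,0.5],"turn":-0.8},
  {"grip":1,"slide":[0.2,3,0.8],"turn":-0.8},
  {"grip":1,"slide":[0.2,4,0.8],"turn":-0.8},
  {"grip":1,"slide":[0.2,4.6,0.8],"turn":-0.8},
  {"grip":1,"slide":[0.2,4.6,0.8],"turn":-0.8},
])

```text
time: 3.27
eef_pos: [0.4934, -0.2122, 0.1832]
eef_rot: [-1.569, -0.099, 0.101]
wrist_force: [-0.0, 0.2, -0.5]
finger_gap: 0.0001
```

```bash
python3 -c "
from m import *
go(*SLOT+.063*SX,.184,7.1)"
```

```text
t 3.27 pos [ 0.4934 -0.2122  0.1832] yaw 7.3 slide [ 4.73 -0.08 -0.32] turn 0.2 gap 0.0001 F [-0.   0.2 -0.5]
```

Call:
play_rows([
  {"grip":1,"slide":[0.8,0,-0.3],"turn":0},
  {"grip":1,"slide":[1.4,0,-0.3],"turn":0},
  {"grip":1,"slide":[2,0,-0.3],"turn":0},
  {"grip":1,"slide":[2.6,0,-0.3],"turn":0},
  {"grip":1,"slide":[3.2,0,-0.3],"turn":0},
  {"grip":1,"slide":[3.7,0,-0.3],"turn":0},
  {"grip":1,"slide":[4.2,0,-0.3],"turn":0},
  {"grip":1,"slide":[4.2,0,-0.3],"turn":0},
])

```text
time: 3.93
eef_pos: [0.5348, -0.2102, 0.1831]
eef_rot: [-1.569, -0.096, 0.104]
wrist_force: [-2.9, 0.1, 2.6]
finger_gap: -0.0002
```

```bash
cat > tab.py <<'E'
from m import *
go(*SLOT+.063*SX,.184,7.1)
for n in('top','side'):
    p,d=shot(n);P=cloud(n,d)[d>0];Q=st(P)
    m=(Q[:,2]>.174)&(Q[:,2]<.1875)&(abs(Q[:,1])<.021)&(abs(Q[:,0]-.08)<.02);T=Q[m]
    print(n,len(T),np.percentile(T,[2,50,98],axis=0) if len(T) else 0)
E
python3 tab.py
```

```text
t 3.93 pos [ 0.5348 -0.2102  0.1831] yaw 7.29 slide [ 0.61 -0.09  0.01] turn 0.2 gap -0.0002 F [-2.9  0.1  2.6]
top 68 [[0.061  0.0005 0.1753]
 [0.0726 0.01   0.1857]
 [0.0782 0.0205 0.1874]]
side 233 [[ 0.0619 -0.0206  0.1745]
 [ 0.0769 -0.0065  0.1833]
 [ 0.0785  0.0163  0.1873]]
```

Call:
play_rows([
  {"grip":1,"slide":[0.3,0,0],"turn":0},
  {"grip":1,"slide":[0.5,0,0],"turn":0},
  {"grip":1,"slide":[0.7,0,0],"turn":0},
  {"grip":1,"slide":[0.8,0,0],"turn":0},
  {"grip":1,"slide":[0.8,0,0],"turn":0},
])

```text
time: 4.45
eef_pos: [0.5428, -0.2091, 0.183]
eef_rot: [-1.569, -0.097, 0.103]
wrist_force: [-2.3, -0.0, 2.4]
finger_gap: 0.0
```

```bash
python3 tab.py
```

```text
t 4.45 pos [ 0.5428 -0.2091  0.183 ] yaw 7.28 slide [-0.21 -0.1   0.  ] turn 0.2 gap 0.0 F [-2.3 -0.   2.4]
top 81 [[0.0611 0.0003 0.1748]
 [0.0796 0.0102 0.1848]
 [0.0866 0.0208 0.1872]]
side 247 [[ 0.0619 -0.0201  0.1745]
 [ 0.0841 -0.0075  0.1833]
 [ 0.0865  0.0151  0.1872]]
```

Call:
play_rows([
  {"grip":1,"slide":[-1.5,0,0],"turn":0},
  {"grip":1,"slide":[-3,0,0],"turn":0},
  {"grip":1,"slide":[-3,-3,2],"turn":0},
  {"grip":1,"slide":[-3,-7,5],"turn":0},
  {"grip":1,"slide":[-3,-8,9],"turn":0},
  {"grip":1,"slide":[-3,-8,13],"turn":0},
  {"grip":1,"slide":[-3,-8,17],"turn":0},
  {"grip":1,"slide":[-3,-8,20],"turn":0},
])

```text
time: 5.22
eef_pos: [0.4886, -0.0103, 0.2639]
eef_rot: [-1.567, -0.103, 0.101]
wrist_force: [1.0, -0.2, -0.3]
finger_gap: -0.0002
```

```bash
python3 tab.py
python3 - <<'E'
from m import *
go(.5,.20,.26,-8)
p,d=shot('top','t2.png');a=cv2.imread('pics/t2.png')[190:370,380:580];cv2.imwrite('pics/t2c.png',cv2.resize(a,None,fx=3,fy=3))
Q=st(cloud('top',d));m=(d>0)&(Q[...,2]<.14)&(Q[...,2]>.03)&(abs(Q[...,0])<.03)&(abs(Q[...,1])<.06)
T=Q[m];print(len(T),rect(T))
E
```

```text
t 5.22 pos [ 0.4886 -0.0103  0.2639] yaw 7.44 slide [  2.59   7.96 -20.43] turn 0.3 gap -0.0002 F [ 1.  -0.2 -0.3]
top 99 [[ 0.0787 -0.0202  0.1768]
 [ 0.0818 -0.0003  0.1861]
 [ 0.0864  0.0161  0.1874]]
side 258 [[ 0.0788 -0.0205  0.1744]
 [ 0.0847 -0.0017  0.1847]
 [ 0.0865  0.0198  0.1872]]
t 5.32 pos [ 0.4884 -0.0071  0.2632] yaw 7.94 slide [ 4.01  0.38 20.35] turn 15.9 gap -0.0001 F [-0.3 -0.7  0.9]
209 (array([  1., -27.]), array([16.5, 65.4]), 1.68)
```

View pics/t2c.png

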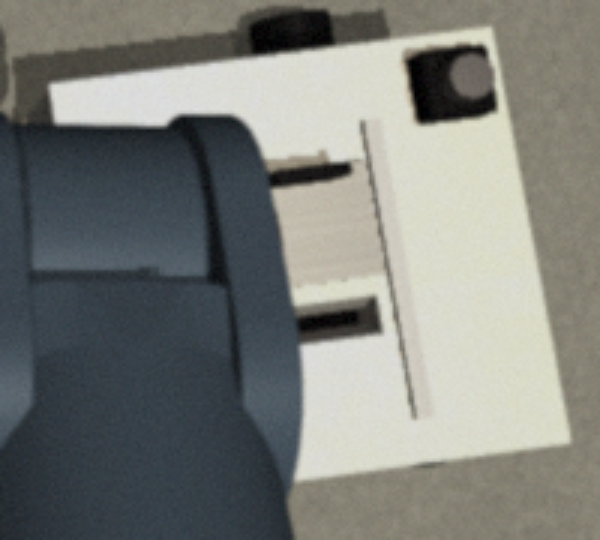

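The shutter is open: the bar front sits at 78.7 mm, and the slot shows dark at crop (345,320). Next I'll go over to the tile.

Call:
play_rows([
  {"grip":0.3,"slide":[1,0,3],"turn":2},
  {"grip":0.3,"slide":[1.5,0,7],"turn":5},
  {"grip":0.3,"slide":[2,0,11],"turn":9},
  {"grip":0.3,"slide":[2.5,0,15],"turn":13},
  {"grip":0.3,"slide":[2.5,0,19],"turn":15.9},
  {"grip":0.3,"slide":[2,0,23],"turn":15.9},
  {"grip":0.3,"slide":[1.0,0,25.4],"turn":15.9},
  {"grip":0.3,"slide":[1.0,0,25.4],"turn":15.9},
])

```text
time: 6.03
eef_pos: [0.4627, 0.2486, 0.2632]
eef_rot: [-1.565, 0.107, -0.104]
wrist_force: [-0.4, 0.3, -0.5]
finger_gap: 0.03
```

```bash
cat > slot.py <<'E'
from m import *
p,d=shot('top');Q=st(cloud('top',d));
m=(d>0)&(abs(Q[...,0])<.035)&(abs(Q[...,1])<.06)
h=m&(Q[...,2]<.147);T=Q[h]
print('hole',len(T),rect(T))
# project hole pixels onto the top plane
c=ctrl.calibration('top');K=c['camera_matrix'];v,u=np.nonzero(h)
C=-c['R'].T@c['t'];r=np.stack([(u-K[0,2])/K[0,0],(v-K[1,2])/K[1,1],np.ones(len(u))],-1)@c['R']
X=C+r*((.1535-C[2])/r[:,2])[:,None];print('rim',rect(st(X)))
P=cloud('top',d)[d>0];P=P[(P[:,0]>.3)&(P[:,0]<.75)&(P[:,1]>-.45)&(P[:,1]<0)&(P[:,2]>.145)&(P[:,2]<.16)];print('st',rect(P))
E
python3 - <<'E'
from m import *
go(.4598,.2515,.26,-8)
E
python3 slot.py
```

```text
t 6.03 pos [0.4627 0.2486 0.2632] yaw -7.71 slide [-0.32  0.32  0.25] turn 0.3 gap 0.03 F [-0.4  0.3 -0.5]
hole 467 (array([  1.1, -13.7]), array([21.5, 92.2]), 0.78)
rim (array([1.1, 0.2]), array([21.3, 70.2]), 0.76)
st (array([ 513.8, -213.4]), array([240.5, 261.3]), 7.08)
```

Call:
play_rows([
  {"grip":0.3,"slide":[-0.3,1,0.3],"turn":0.3},
  {"grip":0.3,"slide":[-0.3,4,0.3],"turn":0.3},
  {"grip":0.3,"slide":[-0.3,6.5,0.3],"turn":0.3},
  {"grip":0.3,"slide":[-0.3,9,0.3],"turn":0.3},
  {"grip":0.3,"slide":[-0.3,9,0.3],"turn":0.3},
])

```text
time: 6.5
eef_pos: [0.4595, 0.2452, 0.1686]
eef_rot: [-1.572, 0.122, -0.11]
wrist_force: [-0.3, -0.7, 0.1]
finger_gap: 0.0296
```

```bash
python3 -c "
from m import *
go(.4598,.2515,.107,-8)
shot('side','s3.png');a=cv2.imread('pics/s3.png')[80:260,220:440];cv2.imwrite('pics/s3c.png',cv2.resize(a,None,fx=3,fy=3))"
```

```text
t 6.5 pos [0.4595 0.2452 0.1686] yaw -8.46 slide [-0.02  6.15  0.66] turn -0.5 gap 0.0296 F [-0.3 -0.7  0.1]
```

View pics/s3c.png

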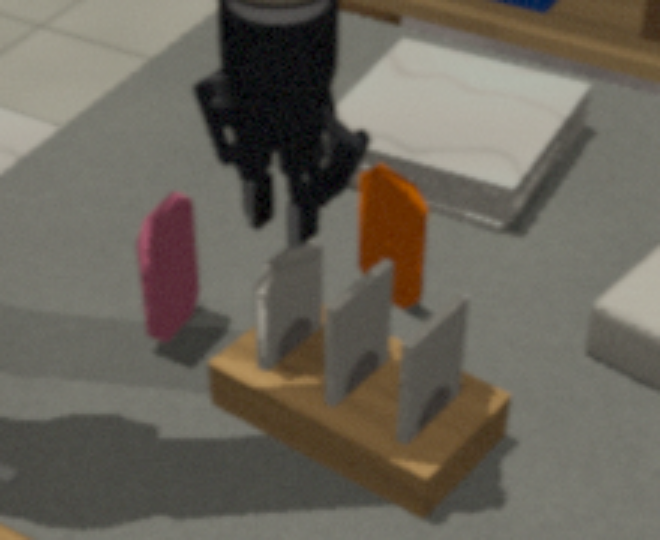

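The fingers straddle the clipped tile at crop (285,240). I'll correct y by 6.6 mm while descending.

Call:
play_rows([
  {"grip":0.3,"slide":[0,0,0.7],"turn":-0.5},
  {"grip":0.3,"slide":[0,1.5,0.7],"turn":-0.5},
  {"grip":0.3,"slide":[0,3,0.7],"turn":-0.5},
  {"grip":0.3,"slide":[0,4.5,0.7],"turn":-0.5},
  {"grip":0.3,"slide":[0,6.1,0.7],"turn":-0.5},
  {"grip":0.3,"slide":[0,6.1,0.7],"turn":-0.5},
  {"grip":0.3,"slide":[0,6.1,0.7],"turn":-0.5},
])

```text
time: 7.13
eef_pos: [0.4626, 0.2531, 0.1109]
eef_rot: [-1.57, 0.112, -0.107]
wrist_force: [1.0, -0.1, 0.3]
finger_gap: 0.0299
```

```bash
python3 -c "
from m import *
go(.4598,.2515,.107,-8)"
```

```text
t 7.13 pos [0.4626 0.2531 0.1109] yaw -7.97 slide [-0.25  0.39 -0.2 ] turn 0.0 gap 0.0299 F [ 1.  -0.1  0.3]
```

Call:
play_rows([
  {"grip":0.3,"slide":[-0.25,0.4,-0.2],"turn":0},
  {"grip":0.3,"slide":[-0.25,0.4,-0.2],"turn":0},
  {"grip":0.3,"slide":[-0.25,0.4,-0.2],"turn":0},
])

```text
time: 7.38
eef_pos: [0.4603, 0.2517, 0.1079]
eef_rot: [-1.568, 0.111, -0.108]
wrist_force: [-0.6, 0.8, -0.1]
finger_gap: 0.0299
```

```bash
python3 -c "
from m import *
go(.4598,.2515,.107,-8)"
```

```text
t 7.38 pos [0.4603 0.2517 0.1079] yaw -7.98 slide [-0.04  0.09 -0.02] turn 0.0 gap 0.0299 F [-0.6  0.8 -0.1]
```

Call:
play_rows([
  {"grip":1,"slide":[0,0,0],"turn":0},
  {"grip":1,"slide":[0,0,0],"turn":0},
  {"grip":1,"slide":[0,0,0],"turn":0},
  {"grip":1,"slide":[0,0,0],"turn":0},
  {"grip":1,"slide":[0,0,0],"turn":0},
  {"grip":1,"slide":[0,0,0],"turn":0},
], grip_force=50)

```text
time: 7.88
eef_pos: [0.4607, 0.252, 0.1087]
eef_rot: [-1.567, 0.111, -0.108]
wrist_force: [-1.8, 0.8, 6.8]
finger_gap: 0.0072
```

Call:
play_rows([
  {"grip":1,"slide":[0,-0.5,0],"turn":0},
  {"grip":1,"slide":[0,-1.5,0],"turn":0},
  {"grip":1,"slide":[0,-2.5,0],"turn":0},
  {"grip":1,"slide":[0,-4,0],"turn":0},
  {"grip":1,"slide":[0,-6.5,0],"turn":0},
  {"grip":1,"slide":[0,-10,0],"turn":0},
  {"grip":1,"slide":[0,-13.5,0],"turn":0},
  {"grip":1,"slide":[0,-17.5,0],"turn":0},
])

```text
time: 8.55
eef_pos: [0.4601, 0.2511, 0.2853]
eef_rot: [-1.569, 0.112, -0.108]
wrist_force: [0.5, 0.3, -1.6]
finger_gap: 0.0075
```

```bash
python3 -c "
from m import *
go(.5,.05,.29,7.1)
shot('side','s4.png');a=cv2.imread('pics/s4.png')[20:260,200:440];cv2.imwrite('pics/s4c.png',cv2.resize(a,None,fx=2.4,fy=2.4))"
```

```text
t 8.55 pos [0.4601 0.2511 0.2853] yaw -8.01 slide [  6.75  -0.48 -19.36] turn -15.1 gap 0.0075 F [ 0.5  0.3 -1.6]
```

View pics/s4c.png

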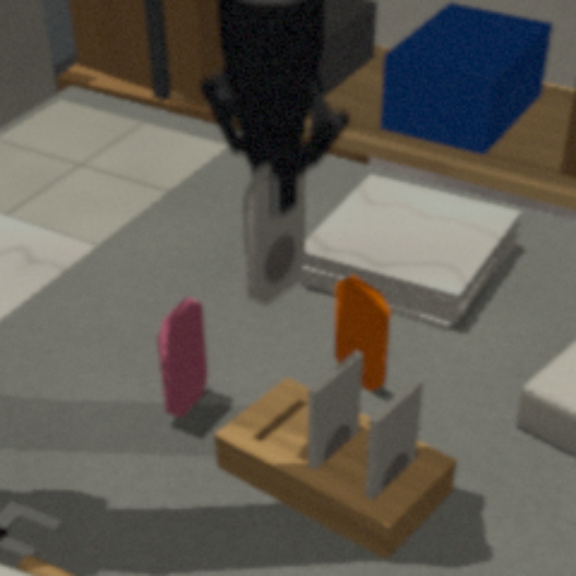

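The tile at crop (275,235) is held upright, its rack slot is empty, and the squares are undisturbed. Now I'll carry it over to the station.

Call:
play_rows([
  {"grip":1,"slide":[0.7,-1,-2],"turn":-2},
  {"grip":1,"slide":[1.5,-2,-4.5],"turn":-4},
  {"grip":1,"slide":[2.5,-2.5,-7.5],"turn":-6},
  {"grip":1,"slide":[3.5,-2.5,-10.5],"turn":-8},
  {"grip":1,"slide":[4.5,-2.5,-13.5],"turn":-10},
  {"grip":1,"slide":[5.5,-2.5,-16.5],"turn":-12},
  {"grip":1,"slide":[6.7,-2.5,-19.4],"turn":-15},
  {"grip":1,"slide":[7,-2.5,-21.5],"turn":-15},
])

```text
time: 9.27
eef_pos: [0.5041, 0.0267, 0.3184]
eef_rot: [-1.561, -0.104, 0.084]
wrist_force: [0.7, 0.3, -0.3]
finger_gap: 0.0073
```

```bash
python3 -c "
from m import *
go(*SLOT+.001*SX,.30,7.1)"
```

```text
t 9.27 pos [0.5041 0.0267 0.3184] yaw 6.86 slide [ -5.4    1.59 -23.92] turn -0.2 gap 0.0073 F [ 0.7  0.3 -0.3]
```

Call:
play_rows([
  {"grip":1,"slide":[-1,0,-3.5],"turn":0},
  {"grip":1,"slide":[-2,0,-7],"turn":0},
  {"grip":1,"slide":[-3,0.3,-11],"turn":0},
  {"grip":1,"slide":[-4,0.6,-15],"turn":0},
  {"grip":1,"slide":[-4.8,1,-19],"turn":-0.2},
  {"grip":1,"slide":[-5.4,1.6,-22.5],"turn":-0.2},
  {"grip":1,"slide":[-5.4,1.6,-23.9],"turn":-0.2},
  {"grip":1,"slide":[-5.4,1.6,-23.9],"turn":-0.2},
])

```text
time: 9.93
eef_pos: [0.4778, -0.2216, 0.3005]
eef_rot: [-1.563, -0.101, 0.08]
wrist_force: [-0.3, -2.0, -0.9]
finger_gap: 0.0072
```

```bash
python3 -c "
from m import *
go(*SLOT+.001*SX,.265,7.1)"
```

```text
t 9.93 pos [ 0.4778 -0.2216  0.3005] yaw 6.6 slide [0.15 3.55 0.42] turn -0.5 gap 0.0072 F [-0.3 -2.  -0.9]
```

Call:
play_rows([
  {"grip":1,"slide":[0.15,1,0.4],"turn":-0.5},
  {"grip":1,"slide":[0.15,2,0.4],"turn":-0.5},
  {"grip":1,"slide":[0.15,3,0.4],"turn":-0.5},
  {"grip":1,"slide":[0.15,3.5,0.4],"turn":-0.5},
  {"grip":1,"slide":[0.15,3.5,0.4],"turn":-0.5},
  {"grip":1,"slide":[0.15,3.5,0.4],"turn":-0.5},
])

```text
time: 10.43
eef_pos: [0.4793, -0.2164, 0.265]
eef_rot: [-1.563, -0.108, 0.088]
wrist_force: [0.5, -0.3, -1.4]
finger_gap: 0.0075
```

```bash
cat > tile.py <<'E'
from m import *
import sys
go(*SLOT+.001*SX,.18,7.1)
o=ctrl.get_obs();R=Rn.from_rotvec(o['eef_rot']).as_matrix();print('tool y',R[:,1],'tcp in slot',st(o['eef_pos']))
z0=float(sys.argv[1])
p,d=shot('side',sys.argv[2]);Q=st(cloud('side',d))
m=(d>0)&(abs(Q[...,0])<.015)&(abs(Q[...,1])<.045)&(Q[...,2]>z0)&(Q[...,2]<z0+.06)
T=Q[m];print(len(T),'z min',np.percentile(T[:,2],[1,5]),'x',np.percentile(T[:,0],[2,50,98]),'y',np.percentile(T[:,1],[1,99]))
for a in np.arange(z0,z0+.06,.01):
    S=T[(T[:,2]>=a)&(T[:,2]<a+.01)]
    if len(S)>5: print(round(a,3),len(S),np.percentile(S[:,0],[5,50,95]),np.percentile(S[:,1],[1,99]),np.percentile(S[:,1],[1,99]).mean())
h=(d>0)&(abs(Q[...,0])<.035)&(abs(Q[...,1])<.06)&(Q[...,2]<.145);print('hole side px',h.sum(), rect(Q[h]) if h.sum()>5 else '')
a=cv2.imread('pics/'+sys.argv[2])[200:400,60:330];cv2.imwrite('pics/c_'+sys.argv[2],cv2.resize(a,None,fx=2.8,fy=2.8))
E
python3 tile.py .160 s5.png; python3 slot.py
```

```text
t 10.43 pos [ 0.4793 -0.2164  0.265 ] yaw 7.17 slide [-0.12  8.5  -0.1 ] turn 0.1 gap 0.0075 F [ 0.5 -0.3 -1.4]
tool y [ 0.012   0.0066 -0.9999] tcp in slot [0.0011 0.0006 0.265 ]
1113 z min [0.1671 0.1704] x [-0.      0.005   0.0062] y [-0.0328  0.0367]
0.16 53 [0.0042 0.0051 0.0062] [-0.0184  0.0251] 0.0033285739995290702
0.17 159 [0.0041 0.0051 0.0061] [-0.0274  0.0335] 0.003050679250337543
0.18 203 [0.0026 0.005  0.006 ] [-0.0326  0.0372] 0.002273762104183577
0.19 225 [0.0032 0.0051 0.0061] [-0.0328  0.0366] 0.0019280608367067062
0.2 225 [0.0034 0.0049 0.006 ] [-0.0328  0.0366] 0.001882847814101158
0.21 248 [0.0027 0.0047 0.0058] [-0.0328  0.0367] 0.0019224423240968257
hole side px 396 (array([-7.6,  3.3]), array([69.8, 14.4]), 81.14)
hole 212 (array([ 0.7, -0.7]), array([64.7, 21.6]), 89.42)
rim (array([0.9, 3.8]), array([63.1, 21.4]), 89.38)
st (array([ 513.7, -213.4]), array([240.3, 261.8]), 7.09)
```

View pics/c_s5.png

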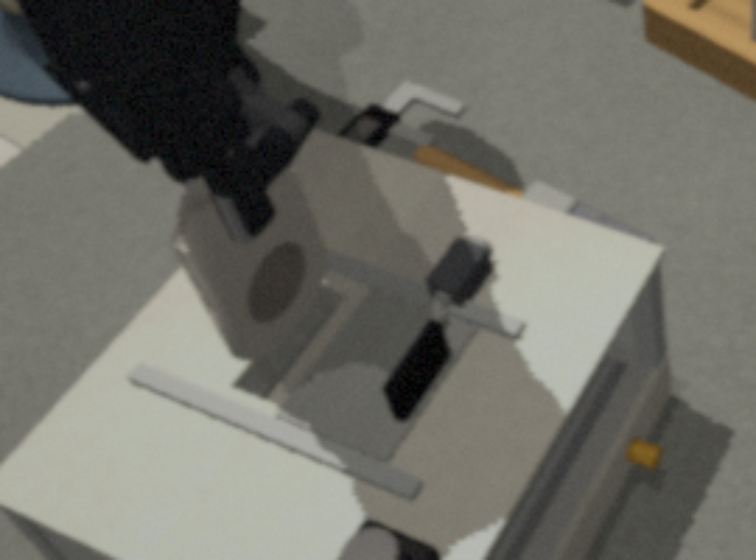

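```bash
cat > rim.py <<'E'
from m import *
p,d=shot('side');Q=st(cloud('side',d));c=ctrl.calibration('side');K=c['camera_matrix']
v,u=np.mgrid[:480,:640];C=-c['R'].T@c['t']
r=np.stack([(u-K[0,2])/K[0,0],(v-K[1,2])/K[1,1],np.ones(u.shape)],-1)@c['R']
X=st(C+r*((.1528-C[2])/r[...,2])[...,None])
h=(d>0)&(Q[...,2]<.148)&(abs(X[...,0])<.02)&(abs(X[...,1])<.045)
T=X[h];print(len(T),'y',np.percentile(T[:,1],[0.5,1,99,99.5]))
for a in np.arange(-.03,.031,.01):
    S=T[abs(T[:,1]-a)<.005]; 
    if len(S)>3: print(round(a,3),len(S),'xmax',np.sort(S[:,0])[-6:])
# resolution
i=np.argmin(np.abs(X[...,0]-.011)+np.abs(X[...,1]));i=np.unravel_index(i,u.shape);print(i,X[i[0]+1,i[1]]-X[i],X[i[0],i[1]+1]-X[i])
E
python3 rim.py
```

```text
435 y [-0.035  -0.0348  0.0334  0.0339]
-0.03 80 xmax [0.0097 0.01   0.0101 0.0103 0.0104 0.0107]
-0.02 78 xmax [0.0095 0.0098 0.0101 0.0104 0.0106 0.0109]
-0.01 60 xmax [0.0097 0.01   0.0103 0.0106 0.0107 0.0109]
0.0 56 xmax [0.0093 0.0096 0.0098 0.0101 0.0104 0.0107]
0.01 56 xmax [0.0098 0.01   0.0101 0.0103 0.0106 0.0109]
0.02 52 xmax [0.0093 0.0096 0.0099 0.0102 0.0104 0.0107]
0.03 50 xmax [0.0092 0.0095 0.0098 0.0101 0.0106 0.0109]
(np.int64(323), np.int64(169)) [ 0.0011 -0.0014  0.    ] [0.0014 0.0006 0.    ]
```

The crop shows the tile above the open slot, with the slot's back rim visible at crop (310,350). In the side camera the tile sits about +0.8 mm in x and +2 mm in y from the slot centre, so I'll correct that and lower.

Call:
play_rows([
  {"grip":1,"slide":[-0.08,0,-0.2],"turn":0},
  {"grip":1,"slide":[-0.08,0.3,-0.2],"turn":0},
  {"grip":1,"slide":[-0.08,0.9,-0.2],"turn":0},
  {"grip":1,"slide":[-0.08,1.5,-0.2],"turn":0},
  {"grip":1,"slide":[-0.08,2.1,-0.2],"turn":0},
  {"grip":1,"slide":[-0.08,2.6,-0.2],"turn":0},
  {"grip":1,"slide":[-0.08,2.6,-0.2],"turn":0},
  {"grip":1,"slide":[-0.08,2.6,-0.2],"turn":0},
])

```text
time: 11.25
eef_pos: [0.4793, -0.2191, 0.2394]
eef_rot: [-1.563, -0.108, 0.087]
wrist_force: [0.2, 0.2, -1.3]
finger_gap: 0.0076
```

```bash
python3 tile.py .160 s6.png; python3 rim.py|head -3
```

```text
t 11.25 pos [ 0.4793 -0.2191  0.2394] yaw 7.12 slide [-0.05  5.94  0.18] turn 0.0 gap 0.0076 F [ 0.2  0.2 -1.3]
tool y [ 0.0129  0.0061 -0.9999] tcp in slot [ 0.0007 -0.002   0.2394]
1252 z min [0.1606 0.1632] x [-0.0015  0.0044  0.0058] y [-0.0355  0.0341]
0.16 201 [0.0024 0.0047 0.0056] [-0.0353  0.0333] -0.0009784291289048827
0.17 206 [0.0022 0.0046 0.0056] [-0.0355  0.034 ] -0.0007410001143619734
0.18 207 [0.0023 0.0045 0.0055] [-0.0354  0.0341] -0.0006840048244265602
0.19 237 [0.0023 0.0043 0.0055] [-0.0353  0.033 ] -0.001152282173912396
0.2 226 [0.0026 0.0042 0.0053] [-0.0355  0.0336] -0.0009624302705828272
0.21 175 [-0.0002  0.004   0.005 ] [-0.0355  0.0345] -0.0005162340734952281
hole side px 59 (array([-1. ,  2.7]), array([69.1, 14.9]), 85.64)
96 y [-0.0353 -0.0353  0.0335  0.0338]
-0.03 26 xmax [0.0097 0.01   0.0101 0.0103 0.0104 0.0107]
-0.02 11 xmax [0.0094 0.0098 0.0101 0.0104 0.0106 0.0109]
```

Call:
play_rows([
  {"grip":1,"slide":[-0.06,0.3,0.05],"turn":0},
  {"grip":1,"slide":[-0.06,0.6,0.05],"turn":0},
  {"grip":1,"slide":[-0.06,0.9,0.05],"turn":0},
  {"grip":1,"slide":[-0.06,1.2,0.05],"turn":0},
  {"grip":1,"slide":[-0.06,1.5,0.05],"turn":0},
  {"grip":1,"slide":[-0.06,1.5,0.05],"turn":0},
])

```text
time: 11.85
eef_pos: [0.4788, -0.2185, 0.2242]
eef_rot: [-1.563, -0.108, 0.087]
wrist_force: [-0.5, 0.0, -0.7]
finger_gap: 0.0071
```

```bash
python3 -c "
from m import *
go(*SLOT,.191,7.1);print(st(ctrl.get_obs()['eef_pos']))"
```

```text
t 11.85 pos [ 0.4788 -0.2185  0.2242] yaw 7.12 slide [-0.08  3.32  0.13] turn 0.0 gap 0.0071 F [-0.5  0.  -0.7]
[ 0.0004 -0.0014  0.2242]
```

No contact so far. I'll keep going through the throat.

Call:
play_rows([
  {"grip":1,"slide":[0,0.3,0],"turn":0},
  {"grip":1,"slide":[0,0.6,0],"turn":0},
  {"grip":1,"slide":[0,0.9,0],"turn":0},
  {"grip":1,"slide":[0,1.1,0],"turn":0},
])

```text
time: 12.18
eef_pos: [0.479, -0.2183, 0.2128]
eef_rot: [-1.563, -0.108, 0.087]
wrist_force: [0.4, 0.2, -0.5]
finger_gap: 0.0076
```

```bash
python3 -c "
from m import *
go(*SLOT,.191,7.1);print(st(ctrl.get_obs()['eef_pos']))"
```

```text
t 12.18 pos [ 0.479  -0.2183  0.2128] yaw 7.12 slide [-0.09  2.18  0.12] turn 0.0 gap 0.0076 F [ 0.4  0.2 -0.5]
[ 0.0006 -0.0013  0.2128]
```

Call:
play_rows([
  {"grip":1,"slide":[0,0.4,0],"turn":0},
  {"grip":1,"slide":[0,0.8,0],"turn":0},
  {"grip":1,"slide":[0,1.2,0],"turn":0},
  {"grip":1,"slide":[0,1.6,0],"turn":0},
  {"grip":1,"slide":[0,2.0,0],"turn":0},
  {"grip":1,"slide":[0,2.1,0],"turn":0},
  {"grip":1,"slide":[0,2.1,0],"turn":0},
  {"grip":1,"slide":[0,2.1,0],"turn":0},
])

```text
time: 12.85
eef_pos: [0.4793, -0.2182, 0.1918]
eef_rot: [-1.563, -0.108, 0.087]
wrist_force: [-0.4, 0.5, -1.5]
finger_gap: 0.0074
```

```bash
python3 tile.py .158 s7.png; python3 tab.py
python3 - <<'E'
from m import *
d=ctrl.get_image('side')[1];Q=st(cloud('side',d));m=(d>0)&(abs(Q[...,0])<.012)&(abs(Q[...,1]-.018)<.015)&(Q[...,2]<.23)&(Q[...,2]>.19);print('tile top?',np.percentile(Q[m][:,2],[50,90,99]))
E
```

```text
t 12.85 pos [ 0.4793 -0.2182  0.1918] yaw 7.12 slide [-0.    1.18  0.12] turn 0.0 gap 0.0074 F [-0.4  0.5 -1.5]
tool y [ 0.0127  0.0062 -0.9999] tcp in slot [ 0.0008 -0.0012  0.1918]
811 z min [0.1582 0.1595] x [-0.0082  0.0039  0.0139] y [-0.0351  0.0335]
0.158 170 [-0.0017  0.0042  0.0052] [-0.0443  0.044 ] -0.0001248497882507492
0.168 133 [0.0007 0.0042 0.0094] [-0.0347  0.0342] -0.00022617847518057593
0.178 125 [-0.0002  0.0043  0.0139] [-0.0351  0.0015] -0.01679824867750896
0.188 122 [-0.0018  0.004   0.0116] [-0.0347 -0.0072] -0.02098375760402516
0.198 143 [-0.0033  0.0036  0.0114] [-0.0343 -0.0071] -0.02070543277016208
0.208 118 [-0.0104 -0.0008  0.0131] [-0.0244 -0.0066] -0.015512033455076235
hole side px 33 (array([3.9, 0.3]), array([67.4, 13.9]), 78.18)
t 12.9 pos [ 0.4793 -0.2183  0.1919] yaw 7.12 slide [6.2  0.87 0.12] turn 0.0 gap 0.0072 F [-0.6 -0.  -1.8]
top 102 [[ 0.0786 -0.02    0.1765]
 [ 0.0824  0.0015  0.1857]
 [ 0.0865  0.0205  0.1874]]
side 256 [[ 0.0785 -0.0204  0.1747]
 [ 0.0847 -0.001   0.1846]
 [ 0.0867  0.0199  0.1873]]
tile top? [0.2226 0.225  0.2254]
```

View pics/c_s7.png

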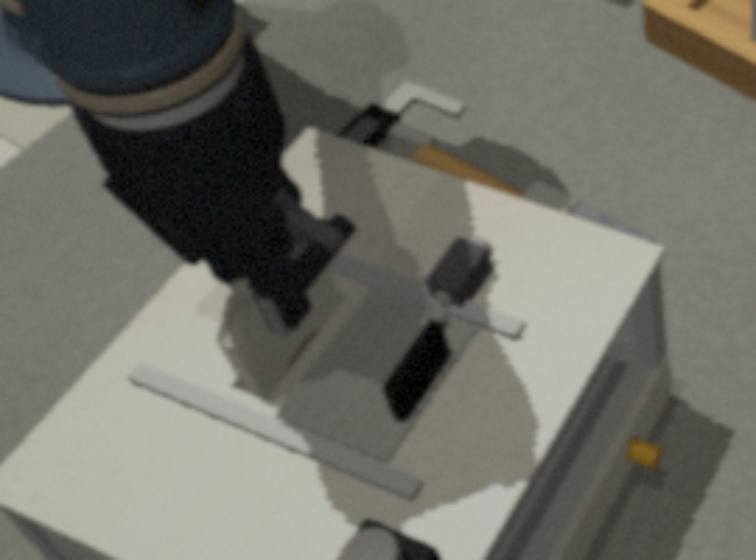

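Call:
play_rows([
  {"grip":1,"slide":[0,0,0],"turn":0},
  {"grip":1,"slide":[0,0,0],"turn":0},
  {"grip":1,"slide":[0,0,0],"turn":0},
  {"grip":1,"slide":[0,0,0],"turn":0},
])

```text
time: 13.38
eef_pos: [0.4793, -0.2183, 0.192]
eef_rot: [-1.563, -0.108, 0.087]
wrist_force: [-0.7, 0.9, -1.1]
finger_gap: 0.0072
```

```bash
python3 -c "
from m import *
go(*SLOT,.191,7.1)
print(ctrl.sign_off())"
```

```text
t 13.38 pos [ 0.4793 -0.2183  0.192 ] yaw 7.12 slide [-0.09  0.1   0.13] turn 0.0 gap 0.0072 F [-0.7  0.9 -1.1]
the job is handed in; nothing more can be done
None
```

I pushed the shutter fully open, took the clipped-corner tile from the rack's front slot and lowered it upright through the station's slot. I handed the job in at 13.4 s with the tile still held. No verdict is reported.

Last checks:
- **Shutter:** both cameras put the front of its grip bar 78.5 mm behind the slot centre, which is about 42 mm of opening. It was still there after the fingers backed off and after the tile was in.
- **Tile position:** the foot is about 59 mm below the station top, worked out from the gripper height. It is within about 1 mm of the slot centre in both directions, as seen in the side camera.
- **Tilt and force:** the tile leans about 0.014 rad, taken from the tool's tilt. The wrist force stayed under about 2 N throughout the insertion, and the finger gap held at about 7 mm on the tile.
- **Other objects:** the squares looked undisturbed in the picture taken after lifting the tile. I did not re-measure the squares, brush or meter at the end, but no contact with them showed in the pictures or the wrist force.

One disagreement: the two cameras differed by about 1 to 2 mm on the station's position. I therefore centred the tile on the slot using the side camera alone.

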